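Sort the stray supplies into the divided tray and the pen tray

TASK

Sort the stray supplies lying between the two trays in front of you: put both small label rolls lying flat, side by side, in the larger bay of the black divided tray, the little blue box of clips flat in its smaller bay, and the pen and the marker flat and lengthwise, not across one another, on the floor of the low grey pen tray. Set each thing down gently instead of dropping it, and leave the white carton that stands among them where it is.

Things in the scene. Friction and masses are not known exactly. Their poses are not given: they have to be found in the camera images.
- roll_large: the larger of two small white label rolls with a cardboard core, lying flat with the axis upright; the roll is 60 mm in diameter and 25 mm high (taken as solid). A thin loose tail of paper, only seen, not felt, stands about 25 mm off its side. Origin: underside, NOT on the axis: the roll's axis is at x = -12, y = +6 mm in its own frame; z up. About 0.16 kg
- roll_small: the smaller of the two small white label rolls, lying flat with the axis upright, 52 mm in diameter and 25 mm high, with the same kind of paper tail. Origin: underside, NOT on the axis: the roll's axis is at x = -14, y = +6 mm in its own frame; z up. About 0.16 kg
- clip_box: little plain blue box of clips, 40 mm (own x) by 50 mm (own y) by 18 mm high; origin at the centre of the underside, z up. About 0.04 kg
- pen: green ballpoint pen lying on the table, 140 mm long (own y), about 11 mm wide and high; origin under its middle, z up; does not roll. About 11 g
- marker: thick black marker lying on the table, 132 mm long (own y), 18 mm wide and high; origin under its middle, z up; does not roll. Its solid body for grasping runs from y = -24 to y = +66 mm, so its balance point is near y = +20 mm. About 18 g
- white_carton: flat white carton 100 mm (own x) by 50 mm (own y) by 30 mm high, loose among the things to be sorted; it is not to be sorted and stays where it is. Origin at the centre of the underside
- divided_tray: open black tray (not the one at the back wall), 150 (own x) by 220 mm (own y), walls 42 mm high, floor 2 mm thick, fixed to the table to one side of the things. Origin: centre of the underside, z up. A wall 35 mm high, along own x, divides it at own y = -20 mm. Larger bay: y -19 to +108, x -72 to +72 mm (centre y = +44). Smaller bay: y -108 to -21, x -72 to +72 mm (centre y = -64)
- pen_tray: low open grey pen tray, undivided, 198 mm long (own x) by 128 mm wide (own y), walls 20 mm high (23 mm with the rounded rim) and 4 mm thick, floor 4 mm thick, so 190 by 120 mm inside; fixed to the table on the other side. Origin at the centre of the underside, z up
Mind the look-alikes: they are no part of the job. Leave any turquoise or yellow look-alike of the roll_large alone.

How it is judged:
At the end, for the whole second after the job is handed in: Both rolls flat on the floor of the larger bay, clip box flat in the smaller (within 0.12 rad); pen and marker in the pen tray, flat (0.12 rad), along it (0.4 rad), middles within 35 mm of its middle lengthwise; all at rest (0.02 m/s); carton within 30 mm of its start (x of roll_large in the frame of divided_tray between -0.065 and 0.065 m and y of roll_large in the frame of divided_tray between -0.012 and 0.1 m and z of roll_large in the frame of divided_tray between -0.004 and 0.008 m and angle between each of roll_large, roll_small, clip_box's own z axis and vertical below 0.12 rad and x of roll_small in the frame of divided_tray between -0.065 and 0.065 m and y of roll_small in the frame of divided_tray between -0.012 and 0.1 m and z of roll_small in the frame of divided_tray between -0.004 and 0.008 m and x of clip_box in the frame of divided_tray between -0.06 and 0.06 m and y of clip_box in the frame of divided_tray between -0.095 and -0.035 m and z of clip_box in the frame of divided_tray between -0.004 and 0.008 m and x of pen in the frame of pen_tray between -0.035 and 0.035 m and y of pen in the frame of pen_tray between -0.058 and 0.058 m and z of pen in the frame of pen_tray between -0.003 and 0.024 m and (z of pen in the frame of pen_tray below 0.01 m or angle between pen's own z axis and vertical above 0.5 rad) and angle between pen's own y axis and vertical between 1.45 and 1.69 rad and angle between the y axis of each of pen, marker and the x axis of pen_tray, either way round below 0.4 rad and x of marker in the frame of pen_tray between -0.035 and 0.035 m and y of marker in the frame of pen_tray between -0.058 and 0.058 m and z of marker in the frame of pen_tray between -0.003 and 0.024 m and (z of marker in the frame of pen_tray below 0.01 m or angle between marker's own z axis and vertical above 0.5 rad) and angle between marker's own y axis and vertical between 1.45 and 1.69 rad and linear speed of each of roll_large, roll_small, clip_box, pen, marker below 0.02 m/s and distance of white_carton from where it was at the start of the episode below 0.03 m); the robot touches nothing.
It fails at once if the white carton is pushed more than 30 mm from its place (distance of white_carton from where it was at the start of the episode above 0.03 m).
It fails at once if a roll, the clip box, the pen or the marker is dropped or thrown (faster than 0.9 m/s while not in the fingers, a fall of about 40 mm) ((linear speed of roll_large above 0.9 m/s and contact force between the fingers and roll_large below 0.05 N) or (linear speed of roll_small above 0.9 m/s and contact force between the fingers and roll_small below 0.05 N) or (linear speed of clip_box above 0.9 m/s and contact force between the fingers and clip_box below 0.05 N) or (linear speed of pen above 0.9 m/s and contact force between the fingers and pen below 0.05 N) or (linear speed of marker above 0.9 m/s and contact force between the fingers and marker below 0.05 N)).
It also fails if it takes over 115 s, if anything falls off the work surface, if the arm or the gripper's body presses on something with over 40 N, if the wrist force passes 120 N, or if a joint passes its speed limit or range.

ROBOT

A 7-joint arm with a two-finger parallel gripper is mounted at the origin on a cart in front of the work surface, level with it; the furniture and walls round the work are solid. World frame = base frame: x ahead of the robot, y to its left, z up, the work surface at z = 0. Lengths are in m, angles in rad, forces in N, time in s.
With the tool pointing down it reaches from about 0.425 to 0.925 m from the base axis. Payload 6.8 kg.
Tool frame: the origin (TCP) lies at the very end of the fingers, on their centre line; the grasp point (between the pads) lies 19 mm behind it; z points along the fingers, y is the line along which they close (so a half turn about z gives the same grasp; the last joint's range is limited). The gripper opens to 85 mm and grips with 20 to 120 N. Pads are 22 mm wide; open, the fingers measure 114 mm over their backs; the gripper's body (76 mm by 85 mm) begins 54 mm behind the grasp point. The pads swing forward as they close: fully open they stand 13 mm farther back than shut.
Start: joints at [-1.344, 0.477, 0.022, 1.555, -0.011, 1.109, -0.083], TCP at [0.222, 0.638, 0.231] pointing down, gripper open.
Joint ranges: [-2.96, 2.96], [-0.34, 2.1], [-1.41, 1.46], [0.24, 2.44], [-1.37, 4.51], [0.17, 1.92], [-2.96, 2.96]. Speed limits (rad/s): [2.39, 2.39, 3.14, 3.14, 3.14, 3.14, 3.14].

INTERFACE

Orientations are given as a unit quaternion [w, x, y, z].
In Python, from station import get_obs, read_camera, hand_in gives the robot as it stands.
- The arm moves only by the tool arm_command, never from a script. Its argument "commands" is one flat list of numbers, 7 for each row, row after row: the shift along the tool's x, y, z in m, then the turn, a rotation vector about the tool's x, y, z in degrees, then the opening, from 0 (shut) to 1 (fully open). In form: [tx, ty, tz, rx, ry, rz, fingers, tx, ty, tz, rx, ry, rz, fingers, ...]. A call has 1 to 8 rows; each row is the pose to reach, as a shift and turn from the pose commanded when the call began, along the tool's axes at that moment; what a row does not reach only later rows make up. A row lasts 1/10 s, in which the tool goes at most 50 mm and 8.59 degrees, less where a joint would pass 70% of its speed; a pose out of reach is approached as far as the arm can. A call with a gripper value outside its range is refused whole. The fingers move at their own pace and stop on an object; "force" is the grip in N (left out, the last holds). Time passes only in rows, so rows that repeat a pose let the fingers close. It gives the time, the measured TCP pose, the force, the opening and the grip force at its end, in the units of the state.
- get_obs(): the state, without advancing time (a new reading comes with each control period).
- read_camera(name): name is "scene" or "side" or "wrist"; returns a dict with "img" (480x640x3 uint8, red, green, blue), "camera_matrix" (3x3 intrinsics, pixels), "pose" (4x4, takes a point from camera to world coordinates). Camera axes: x right, y down, z forward; pixel columns grow to the right and rows downward; lengths in m; the calibration is good to about 2 mm. The wrist camera is an equidistant fisheye: a pixel r from the principal point sees the ray r / f radians off the axis. A picture is of the moment at which its call begins. There is no depth.
- hand_in(): hands the job in; it is judged then, once.
The state is a dict: "t": time; "q": joint angles; "joint_vel": joint speeds; "joint_torque": joint torques, N m; "eef_pos": TCP position; "tool_rot": TCP orientation; "contact_force": force on the tool from outside, world axes, zero at the start; "torque": the same for the moment, N m; "gripper_width": opening from 0.0 (shut) to 1.0 (fully open); "grasp_force": force on a finger pad.
Only numpy, scipy, OpenCV 4.12 (cv2) and the standard library are available. Lean on these libraries where they do the work, as an engineer would, in place of code of your own. Each camera call takes 0.05 s, during which the arm holds its last target. There are 200 camera calls.

## Working session

There is one attempt and no reset: what is moved stays moved. The work goes in short steps, Python scripts to look and compute and a tool call to move; the robot and the scene stay as the last step left them, time stands still between calls to the robot, and variables do not carry over. Pictures are saved under pics/ and viewed, at most 18 in all, crops included, and the job is handed in when it is done.

Besides the shell and the picture viewer there is one more tool, called after "Request:" in YAML: its name, and indented under it one key for each argument. arm_command: Moves the arm, as the interface text tells. Its arguments: {"type":"object","properties":{"commands":{"type":"array","items":{"type":"number"}},"force":{"type":"number"}},"required":["commands"]}

```bash
mkdir -p pics; ls
python3 - <<'E'
from station import *
import cv2
o=get_obs(); print(o)
for n in ["scene","side","wrist"]:
    c=read_camera(n); cv2.imwrite(f"pics/{n}0.png",c["img"][:,:,::-1]); print(n,c["camera_matrix"],c["pose"])
E
```

```text
pics
{'t': 0.0, 'q': array([-1.34408795,  0.47777811,  0.02236385,  1.55647738, -0.01147827,
        1.10933037, -0.08310218]), 'joint_vel': array([-2.00368889e-03,  1.51169291e-03, -1.93810795e-04,  9.83124359e-05,
       -1.24536563e-04,  1.91661863e-03,  2.19440158e-03]), 'joint_torque': array([ 4.63022825e-04, -5.96457875e+01,  1.60829075e+00, -2.81190187e+01,
        1.25413650e-02,  9.27196088e-03, -6.21903041e-06]), 'eef_pos': array([0.22163145, 0.63692672, 0.23033001]), 'tool_rot': array([-7.13651883e-05,  1.66619659e-01,  9.86020801e-01, -9.29636967e-04]), 'contact_force': array([-0.34334393,  0.77441857,  1.05495181]), 'torque': array([-0.02028685,  0.02250015,  0.02364111]), 'grasp_force': 0.0, 'gripper_width': 1.0011845933991967}
scene [[578.72434337   0.         318.60342354]
 [  0.         578.72434337 242.13389923]
 [  0.           0.           1.        ]] [[ 0.92419311  0.32751498 -0.19647144  0.84880459]
 [ 0.38191515 -0.78872012  0.4817275  -0.60780474]
 [ 0.00281199 -0.52024466 -0.85401264  1.10707547]
 [ 0.          0.          0.          1.        ]]
side [[469.00588133   0.         310.72111025]
 [  0.         469.00588133 234.57210278]
 [  0.           0.           1.        ]] [[-0.61723209 -0.34333244  0.70791764 -0.04872743]
 [-0.78677976  0.27102594 -0.55454716  0.49661351]
 [-0.00147001 -0.89925957 -0.43741292  0.45197407]
 [ 0.          0.          0.          1.        ]]
wrist [[371.64829954   0.         314.34768808]
 [  0.         371.64829954 236.5152575 ]
 [  0.           0.           1.        ]] [[ 3.29515378e-01  9.00260977e-01  2.84516762e-01  1.47691986e-01]
 [ 9.44150011e-01 -3.14003007e-01 -9.99143026e-02  6.62540453e-01]
 [-6.09828766e-04  3.01549804e-01 -9.53450232e-01  3.72740814e-01]
 [ 0.00000000e+00  0.00000000e+00  0.00000000e+00  1.00000000e+00]]
```

View pics/scene0.png

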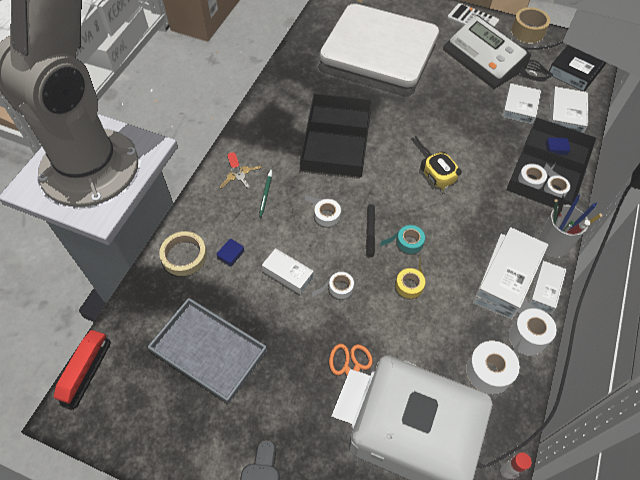

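View pics/side0.png

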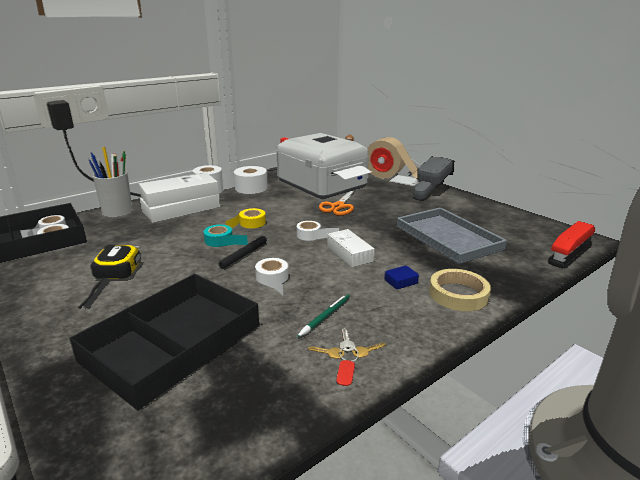

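The scene view shows the black tray at about (335,135), the grey tray at (207,348), rolls at (327,212) and (341,284), the marker at (371,230), the pen at (266,193), the clip box at (230,251) and the carton at (288,270). In the side view, the divider sits nearer the left end of the black tray, so the larger bay is on the right (-y).

```bash
cat > h.py <<'E'
import numpy as np, cv2
from station import *
from scipy.spatial.transform import Rotation as R
def ray(c,uv):
    K,P=c["camera_matrix"],c["pose"]; d=np.linalg.solve(K,np.r_[uv,1.]); return P[:3,3],P[:3,:3]@d
def onz(c,uv,z):
    o,d=ray(c,uv); return (o+d*(z-o[2])/d[2])[:2]
def proj(c,p):
    P=np.linalg.inv(c["pose"]); q=c["camera_matrix"]@(P[:3,:3]@np.asarray(p,float)+P[:3,3]); return q[:2]/q[2]
def blobs(m,box,amin=20):
    x0,y0,x1,y1=box; k=np.zeros(m.shape,np.uint8); k[y0:y1,x0:x1]=m[y0:y1,x0:x1]
    cs,_=cv2.findContours(k,cv2.RETR_EXTERNAL,cv2.CHAIN_APPROX_NONE)
    return sorted([c for c in cs if cv2.contourArea(c)>amin],key=cv2.contourArea,reverse=True)
E
python3 - <<'E'
from h import *
a=cv2.imread("pics/scene0.png"); b=cv2.imread("pics/side0.png")
def crop(i,x0,y0,w,h,s): return cv2.resize(i[y0:y0+h,x0:x0+w],None,fx=s,fy=s,interpolation=cv2.INTER_CUBIC)
L=cv2.convertScaleAbs(crop(a,295,85,85,100,5),alpha=2.5,beta=10)
Rr=cv2.convertScaleAbs(crop(b,65,265,200,145,1.85),alpha=2.5,beta=10)
cv=np.zeros((500,800,3),np.uint8); cv[:500,:425]=L; cv[:Rr.shape[0],427:427+Rr.shape[1]]=Rr
cv2.imwrite("pics/tray.png",cv)
cv2.imwrite("pics/mid.png",crop(a,210,160,200,150,4))
cv2.imwrite("pics/grey.png",crop(a,140,290,135,115,5))
E
```

```text
(no output)
```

View pics/tray.png

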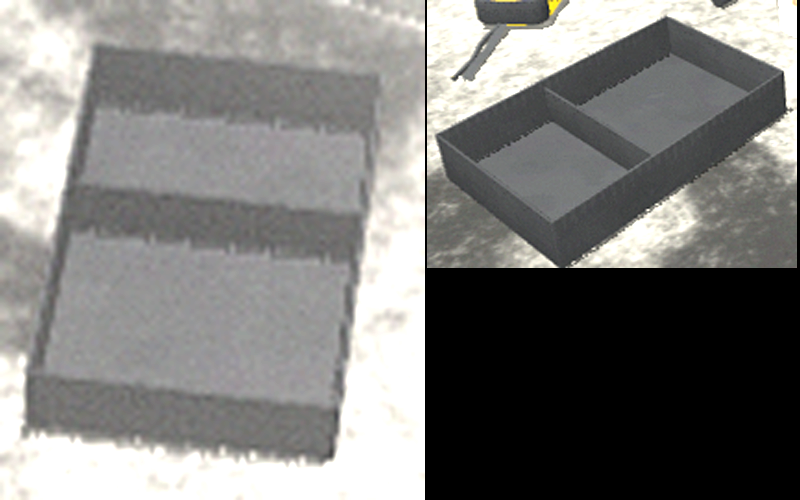

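View pics/mid.png

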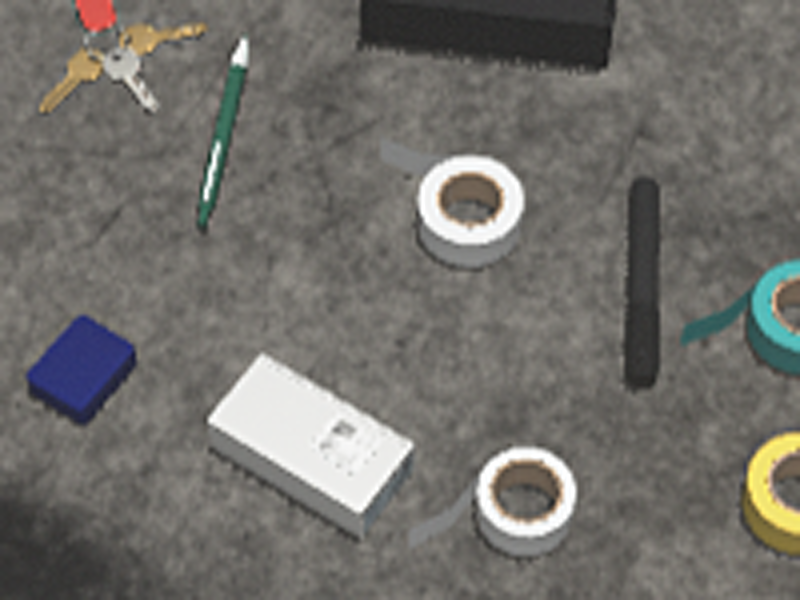

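View pics/grey.png

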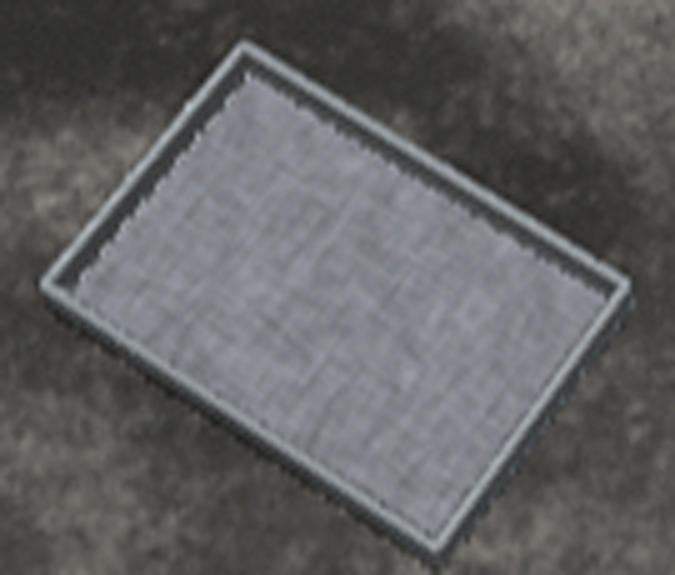

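The crops show that the black tray's larger bay is the lower one (-y), and its rim corners are at crop (95,45), (379,75), (337,407) and (28,375). The grey tray rim corners are at crop (245,42), (631,285), (437,547) and (43,285). The marker's cap is its lower end, and the tails are clear of the grasps.

```bash
cat >> h.py <<'E'
def ck(p,off,s): return (np.array(p,float)+.5)/s-.5+np.array(off)
def rollfit(c,box):
    h=cv2.cvtColor(c["img"],cv2.COLOR_RGB2HSV); m=((h[...,1]<25)&(h[...,2]>200)).astype(np.uint8)
    k=max(blobs(m,box),key=cv2.contourArea); pts=cv2.convexHull(k)[:,0]
    w=np.array([onz(c,p,.025) for p in k[:,0]]).astype(np.float32)
    return cv2.minEnclosingCircle(w)
def rectfit(c,m,box,z):
    k=blobs(m,box)[0]; w=np.array([onz(c,p,z) for p in k[:,0]])
    r=cv2.minAreaRect((w*1000).astype(np.float32)); bx=cv2.boxPoints(r); e=[bx[1]-bx[0],bx[2]-bx[1]]; e=max(e,key=np.linalg.norm)
    return np.array(r[0])/1000,np.array(r[1]),np.degrees(np.arctan2(e[1],e[0]))%180
E
python3 - <<'E'
from h import *
c=read_camera("scene"); s=read_camera("side")
def tr(p,off,sc,z):
    w=np.array([onz(c,ck(q,off,sc),z) for q in p]); print(w.round(4).tolist(),'ctr',w.mean(0).round(4),'len',[round(np.linalg.norm(w[i]-w[i-1]),4) for i in range(4)],
     'ang',[round(np.degrees(np.arctan2(*(w[i]-w[i-1])[::-1])),1) for i in range(4)])
tr([(95,45),(379,75),(337,407),(28,375)],(295,85),5,.042)
tr([(245,42),(631,285),(437,547),(43,285)],(140,290),5,.022)
for b in [(310,190,350,235),(325,265,360,305)]: print('roll scene',rollfit(c,b))
for b in [(245,250,300,300),(290,215,330,245)]: print('roll side',rollfit(s,b))
h=cv2.cvtColor(c["img"],cv2.COLOR_RGB2HSV); v=h[...,2]
print('clip',rectfit(c,((h[...,0]>110)&(h[...,0]<130)&(h[...,1]>120)&(v>40)).astype(np.uint8),(210,235,250,270),.012))
hs=cv2.cvtColor(s["img"],cv2.COLOR_RGB2HSV)
print('clip side',rectfit(s,((hs[...,0]>110)&(hs[...,0]<130)&(hs[...,1]>120)&(hs[...,2]>40)).astype(np.uint8),(375,255,430,300),.012))
print('pengreen',rectfit(c,((h[...,0]>65)&(h[...,0]<95)&(h[...,1]>90)).astype(np.uint8),(250,160,280,225),.006))
print('pengreen side',rectfit(s,((hs[...,0]>65)&(hs[...,0]<95)&(hs[...,1]>90)).astype(np.uint8),(290,285,360,345),.006))
for q in [(241,40),(203,228)]: print('pen end',onz(c,ck(q,(210,160),4),.005))
print('marker',rectfit(c,cv2.medianBlur((v<52).astype(np.uint8),3),(358,195,382,262),.010))
print('marker side',rectfit(s,cv2.medianBlur((hs[...,2]<48).astype(np.uint8),3),(212,230,275,272),.010))
for q in [(645,178),(642,386),(643,305)]: print('marker end',onz(c,ck(q,(210,160),4),.012))
print('carton',rectfit(c,((h[...,1]<25)&(v>190)).astype(np.uint8),(258,245,316,296),.030))
E
```

```text
[[0.4223, 0.3987], [0.5634, 0.4346], [0.6179, 0.225], [0.4766, 0.1871]] ctr [0.5201 0.3113] len [np.float64(0.2184), np.float64(0.1456), np.float64(0.2165), np.float64(0.1463)] ang [np.float64(104.4), np.float64(14.3), np.float64(-75.4), np.float64(-165.0)]
[[0.4022, -0.2243], [0.5951, -0.2593], [0.572, -0.3816], [0.3805, -0.3483]] ctr [ 0.4874 -0.3034] len [np.float64(0.1259), np.float64(0.1961), np.float64(0.1245), np.float64(0.1944)] ang [np.float64(80.1), np.float64(-10.3), np.float64(-100.7), np.float64(170.1)]
roll scene ((0.5842434167861938, 0.09029442071914673), 0.030283240601420403)
roll scene ((0.6815118789672852, -0.0706358402967453), 0.025999436154961586)
roll side ((0.584971010684967, 0.09208361804485321), 0.030555546283721924)
roll side ((0.68129962682724, -0.06895476579666138), 0.02614038996398449)
clip (array([ 0.42501416, -0.08446232]), array([49.30523682, 40.27523804]), np.float32(78.43947))
clip side (array([ 0.4252204, -0.0830676]), array([65.8985672 , 61.89305496]), np.float32(77.77983))
pengreen (array([0.43014539, 0.0829258 ]), array([  8.51165009, 110.99280548]), np.float32(104.842834))
pengreen side (array([0.43250793, 0.08010802]), array([ 13.20924377, 114.24589539]), np.float32(104.70911))
pen end [0.40839913 0.15812084]
pen end [0.44595394 0.02593058]Traceback (most recent call last):
  File "<stdin>", line 17, in <module>
  File "h.py", line 21, in rectfit
    k=blobs(m,box)[0]; w=np.array([onz(c,p,z) for p in k[:,0]])
      ~~~~~~~~~~~~^^^
IndexError: list index out of range
```

Run:
```python
from h import *
c=read_camera("scene")
h=cv2.cvtColor(c["img"],cv2.COLOR_RGB2HSV); v=h[...,2]
for q in [(645,178),(642,386),(643,305)]: print('marker end',onz(c,ck(q,(210,160),4),.012))
for T in (45,60): 
  try: print('marker',rectfit(c,cv2.morphologyEx((v<T).astype(np.uint8),cv2.MORPH_OPEN,np.ones((3,3))),(362,198,380,262),.010))
  except Exception as e: print(e)
print('carton',rectfit(c,((h[...,1]<25)&(v>190)).astype(np.uint8),(258,245,316,296),.030))
o=get_obs(); r=R.from_quat(o["tool_rot"],scalar_first=True).as_matrix(); print(r.round(3), o["t"])
```

```text
marker end [0.6690869  0.15114594]
marker end [0.71446874 0.01998625]
marker end [0.69730408 0.06930787]
list index out of range
marker (array([0.70472089, 0.04669942]), array([17.69145012, 54.39156723]), np.float32(109.60082))
carton (array([ 0.56327271, -0.08439626]), array([ 50.17343903, 100.10603333]), np.float32(168.40175))
[[-0.944  0.329 -0.   ]
 [ 0.329  0.944 -0.001]
 [-0.    -0.001 -1.   ]] 0.3
```

```bash
cat >> h.py <<'E'
TC=np.array([.5201,.3113]); TX=np.array([-.968,-.252]); TY=np.array([.252,-.968])
PC=np.array([.4874,-.3034]); pa=np.radians(-10.3); PX=np.array([np.cos(pa),np.sin(pa)]); PY=np.array([-PX[1],PX[0]])
def tray(x,y): return TC+x*TX+y*TY
def ptray(x,y): return PC+x*PX+y*PY
def plan(*wps):
    "each wp: x,y,z,theta(deg, world angle of tool y, mod 180); prints shift in tool axes, turn"
    o=get_obs(); p=o["eef_pos"]; r=R.from_quat(o["tool_rot"],scalar_first=True)
    print('now',p.round(4),'t',o["t"],'f',o["contact_force"].round(1),'w',round(o["gripper_width"],3))
    for x,y,z,th in wps:
        M=r.as_matrix(); cur=np.degrees(np.arctan2(M[1,1],M[0,1])); d=(th-cur+90)%180-90
        t=np.radians(cur+d); ty=np.array([np.cos(t),np.sin(t),0]); tz=np.array([0,0,-1.])
        g=R.from_matrix(np.c_[np.cross(ty,tz),ty,tz]); q=np.array([x,y,z])
        print('shift',(M.T@(q-p)).round(4),'rotvec',np.degrees((r.inv()*g).as_rotvec()).round(2)); p,r=q,g
E
python3 - <<'E'
from h import *
plan((.5845,.091,.13,104.6),(.5845,.091,-.001,104.6))
print(tray(.037,.044),tray(-.037,.044),tray(0,-.064),ptray(0,.025),ptray(0,-.025))
c=read_camera("scene"); print('teal,yellow',onz(c,(411,236),.025),onz(c,(410,280),.025))
E
```

```text
now [0.2217 0.6374 0.231 ] t 0.3 f [ 0.1  0.8 -0.2] w 0.997
shift [-0.5221 -0.3968  0.1012] rotvec [-3.000e-02 -1.000e-02 -3.378e+01]
shift [0.    0.    0.131] rotvec [0. 0. 0.]
[0.495372 0.259384] [0.567004 0.278032] [0.503972 0.373252] [ 0.49187006 -0.27880287] [ 0.48292994 -0.32799713]
teal,yellow [0.78195693 0.09532713] [ 0.81334562 -0.00991819]
```

Request:
arm_command:
  commands: [-0.261,-0.198,0,0,0,-33.8,1,-0.261,-0.198,0,0,0,-33.8,1,-0.261,-0.198,0,0,0,-33.8,1,-0.261,-0.198,0,0,0,-33.8,1,-0.261,-0.198,0,0,0,-33.8,1,-0.261,-0.198,0,0,0,-33.8,1,-0.261,-0.198,0,0,0,-33.8,1,-0.261,-0.198,0,0,0,-33.8,1]
  force: 40

```text
t: 1.15
eef_pos: [0.4066, 0.36, 0.2315]
tool_rot: [0.001, -0.123, 0.992, -0.001]
contact_force: [-0.6, 0.1, -0.5]
gripper_width: 0.996
grasp_force: 0.0
```

```bash
python3 -c "
from h import *
plan((.5845,.091,.13,104.6),(.5845,.091,-.001,104.6))"
```

```text
now [0.4066 0.36   0.2315] t 1.15 f [-0.6  0.1 -0.5] w 0.996
shift [-0.1067 -0.3041  0.1022] rotvec [-0.11  0.06 -0.46]
shift [0.    0.    0.131] rotvec [0. 0. 0.]
```

Request:
arm_command:
  commands: [-0.107,-0.304,0.102,0,0,-0.4,1,-0.107,-0.304,0.102,0,0,-0.4,1,-0.107,-0.304,0.102,0,0,-0.4,1,-0.107,-0.304,0.102,0,0,-0.4,1,-0.107,-0.304,0.102,0,0,-0.4,1,-0.107,-0.304,0.102,0,0,-0.4,1,-0.107,-0.304,0.102,0,0,-0.4,1,-0.107,-0.304,0.102,0,0,-0.4,1]

```text
t: 1.95
eef_pos: [0.5851, 0.092, 0.1277]
tool_rot: [-0.001, -0.127, 0.992, -0.002]
contact_force: [-1.0, 0.1, 0.2]
gripper_width: 1.001
grasp_force: 0.0
```

```bash
python3 -c "
from h import *
plan((.5845,.091,-.001,104.6))
cv2.imwrite('pics/w1.png',read_camera('wrist')['img'][:,:,::-1])"
```

```text
now [0.5851 0.092  0.1277] t 1.95 f [-1.   0.1  0.2] w 1.001
shift [ 0.0006 -0.0004  0.1287] rotvec [-0.17 -0.09 -0.01]
```

View pics/w1.png

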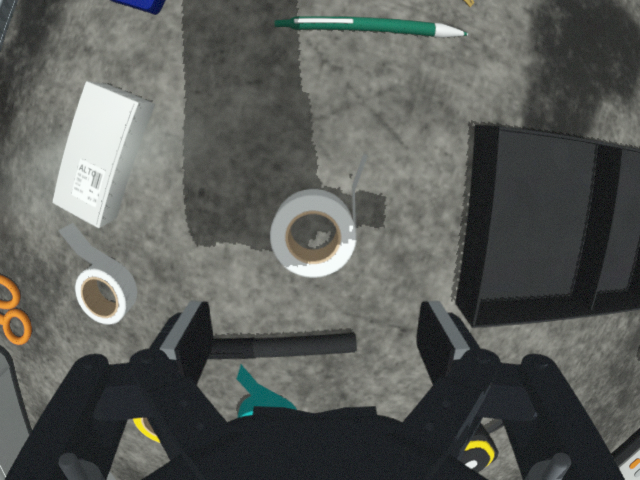

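The wrist view shows the large roll at (313,235), centred between the fingers, with nothing in the way of the descent.

Request:
arm_command:
  commands: [0,0,0.05,0,0,0,1,0,0,0.095,0,0,0,1,0,0,0.115,0,0,0,1,0,0,0.127,0,0,0,1,0,0,0.127,0,0,0,1]

```text
t: 2.5
eef_pos: [0.5825, 0.0994, 0.0013]
tool_rot: [-0.001, -0.132, 0.991, 0.0]
contact_force: [-0.8, 0.2, 0.2]
gripper_width: 1.0
grasp_force: 0.0
```

Request:
arm_command:
  commands: [0,0,0,0,0,0,0.5,0,0,0,0,0,0,0.5,0,0,0,0,0,0,0.5,0,0,0,0,0,0,0.5,0,0,0,0,0,0,0.4,0,0,0,0,0,0,0.4,0,0,-0.01,0,0,0,0.4,0,0,-0.01,0,0,0,0.4]

```text
t: 3.3
eef_pos: [0.5846, 0.0981, 0.0142]
tool_rot: [0.001, -0.131, 0.991, 0.0]
contact_force: [0.6, 0.3, -2.4]
gripper_width: 0.682
grasp_force: 43.7
```

Request:
arm_command:
  commands: [0,0,-0.03,0,0,0,0.4,0,0,-0.07,0,0,0,0.4,0,0,-0.1,0,0,0,0.4,0,0,-0.1,0,0,0,0.4,0,0,-0.1,0,0,0,0.4]

```text
t: 3.8
eef_pos: [0.5835, 0.0979, 0.1128]
tool_rot: [0.001, -0.131, 0.991, 0.0]
contact_force: [0.2, 0.2, -1.5]
gripper_width: 0.686
grasp_force: 44.3
```

```bash
python3 -c "
from h import *
plan((*tray(.037,.044),.115,104.6),(*tray(.037,.044),.002,104.6))"
```

```text
now [0.5835 0.0979 0.1128] t 3.8 f [ 0.2  0.2 -1.5] w 0.686
shift [ 0.0433  0.1789 -0.0022] rotvec [0.02 0.07 0.43]
shift [0.    0.    0.113] rotvec [0. 0. 0.]
```

Request:
arm_command:
  commands: [0.01,0.045,-0.002,0,0,0.4,0.4,0.021,0.09,-0.002,0,0,0.4,0.4,0.032,0.135,-0.002,0,0,0.4,0.4,0.043,0.17,-0.002,0,0,0.4,0.4,0.043,0.179,-0.002,0,0,0.4,0.4,0.043,0.179,-0.002,0,0,0.4,0.4,0.043,0.179,-0.002,0,0,0.4,0.4]

```text
t: 4.5
eef_pos: [0.4957, 0.2577, 0.1133]
tool_rot: [-0.001, -0.127, 0.992, -0.001]
contact_force: [0.5, -0.7, -1.8]
gripper_width: 0.685
grasp_force: 44.3
```

```bash
python3 -c "
from h import *
plan((*tray(.037,.044),.006,104.6))
cv2.imwrite('pics/w2.png',np.hstack([cv2.resize(read_camera('wrist')['img'][:,:,::-1],(400,300)),read_camera('scene')['img'][50:350,200:600,::-1]]))"
```

```text
now [0.4957 0.2577 0.1133] t 4.5 f [ 0.5 -0.7 -1.8] w 0.685
shift [-0.0003  0.0019  0.1073] rotvec [-0.09 -0.09 -0.05]
```

View pics/w2.png

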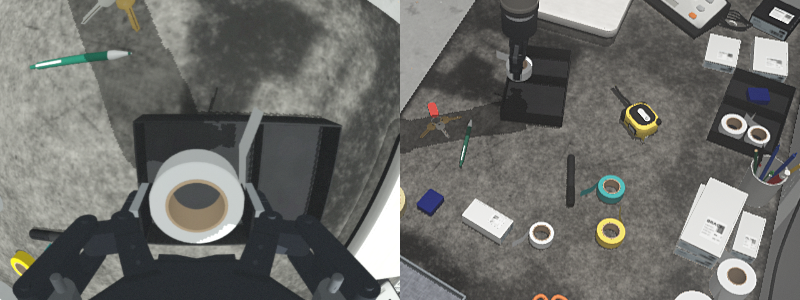

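The roll is held and hangs over the larger bay, centred between its end wall and the divider. I'll lower it now.

Request:
arm_command:
  commands: [0,0.002,0.04,0,0,0,0.4,0,0.002,0.075,0,0,0,0.4,0,0.002,0.092,0,0,0,0.4,0,0.002,0.1,0,0,0,0.4,0,0.002,0.104,0,0,0,0.4,0,0.002,0.106,0,0,0,0.4,0,0.002,0.107,0,0,0,0.4,0,0.002,0.107,0,0,0,0.4]

```text
t: 5.4
eef_pos: [0.4956, 0.2616, 0.0081]
tool_rot: [0.001, -0.127, 0.992, 0.0]
contact_force: [-0.4, 0.2, -2.0]
gripper_width: 0.684
grasp_force: 44.3
```

Request:
arm_command:
  commands: [0,0,0.001,0,0,0,0.4,0,0,0.002,0,0,0,0.4,0,0,0.003,0,0,0,0.4,0,0,0.003,0,0,0,0.4]

```text
t: 5.8
eef_pos: [0.4956, 0.2616, 0.0069]
tool_rot: [0.001, -0.127, 0.992, 0.0]
contact_force: [-5.8, -3.6, 23.0]
gripper_width: 0.683
grasp_force: 46.9
```

Contact with the floor, at 23 N. Release and rise.

Request:
arm_command:
  commands: [0,0,-0.002,0,0,0,0.4,0,0,-0.002,0,0,0,0.88,0,0,-0.002,0,0,0,0.88,0,0,-0.002,0,0,0,0.88,0,0,-0.03,0,0,0,0.88,0,0,-0.07,0,0,0,0.88,0,0,-0.11,0,0,0,0.88,0,0,-0.12,0,0,0,1]

```text
t: 6.6
eef_pos: [0.4974, 0.2625, 0.1284]
tool_rot: [0.003, -0.127, 0.992, 0.002]
contact_force: [1.4, 0.1, 0.8]
gripper_width: 1.002
grasp_force: 0.0
```

```bash
python3 -c "
from h import *
plan((.6815,-.070,.13,104.6),(.6815,-.07,-.001,104.6))"
```

```text
now [0.4974 0.2625 0.1284] t 6.6 f [1.4 0.1 0.8] w 1.002
shift [-0.0944 -0.3682 -0.0018] rotvec [ 0.13  0.37 -0.  ]
shift [0.    0.    0.131] rotvec [0. 0. 0.]
```

Request:
arm_command:
  commands: [-0.094,-0.368,0,0.1,0.4,0,1,-0.094,-0.368,0,0.1,0.4,0,1,-0.094,-0.368,0,0.1,0.4,0,1,-0.094,-0.368,0,0.1,0.4,0,1,-0.094,-0.368,0,0.1,0.4,0,1,-0.094,-0.368,0,0.1,0.4,0,1,-0.094,-0.368,0,0.1,0.4,0,1,-0.094,-0.368,0,0.1,0.4,0,1]

```text
t: 7.4
eef_pos: [0.6796, -0.0765, 0.1234]
tool_rot: [-0.004, -0.125, 0.992, -0.002]
contact_force: [0.2, -0.1, 0.2]
gripper_width: 1.001
grasp_force: 0.0
```

Request:
arm_command:
  commands: [0,0,0,0,0,0,1,0,0,0,0,0,0,1]

```text
t: 7.6
eef_pos: [0.6784, -0.0717, 0.123]
tool_rot: [-0.004, -0.126, 0.992, -0.001]
contact_force: [0.2, 0.7, -0.7]
gripper_width: 0.998
grasp_force: 0.0
```

```bash
python3 -c "
from h import *
plan((.6815,-.07,-.001,104.6))
c=read_camera('scene');print(rollfit(c,(325,265,360,305)))
cv2.imwrite('pics/s3.png',cv2.resize(c['img'][85:310,210:430,::-1],None,fx=2.6,fy=2.6))"
```

```text
now [ 0.6784 -0.0717  0.123 ] t 7.6 f [ 0.2  0.7 -0.7] w 0.998
shift [-0.0045  0.001   0.124 ] rotvec [-0.06 -0.49 -0.07]
((0.6930071711540222, -0.06095018610358238), 0.02104262076318264)
```

Request:
arm_command:
  commands: [-0.004,0.001,0.04,0,-0.4,0,1,-0.004,0.001,0.08,0,-0.4,0,1,-0.004,0.001,0.105,0,-0.4,0,1,-0.004,0.001,0.115,0,-0.4,0,1,-0.004,0.001,0.12,0,-0.4,0,1,-0.004,0.001,0.12,0,-0.4,0,1]

```text
t: 8.25
eef_pos: [0.6821, -0.0687, 0.0047]
tool_rot: [0.0, -0.128, 0.992, -0.001]
contact_force: [0.1, -0.4, 0.5]
gripper_width: 1.0
grasp_force: 0.0
```

```bash
python3 -c "
from h import *
plan((.6815,-.07,.002,104.6))"
```

```text
now [ 0.6821 -0.0687  0.0047] t 8.25 f [ 0.1 -0.4  0.5] w 1.0
shift [ 0.0009 -0.0011  0.0027] rotvec [-0.09  0.04  0.07]
```

Request:
arm_command:
  commands: [0,-0.001,0.002,0,0,0,0.4,0,-0.001,0.002,0,0,0,0.4,0,-0.001,0.002,0,0,0,0.4,0,-0.001,0.002,0,0,0,0.4,0,-0.001,0.002,0,0,0,0.35,0,-0.001,0.002,0,0,0,0.35,0,-0.001,0.002,0,0,0,0.35]

```text
t: 8.95
eef_pos: [0.6829, -0.0707, 0.0037]
tool_rot: [0.001, -0.127, 0.992, -0.001]
contact_force: [-1.5, -0.0, 7.3]
gripper_width: 0.592
grasp_force: 41.9
```

Request:
arm_command:
  commands: [0,0,-0.01,0,0,0,0.35,0,0,-0.03,0,0,0,0.35,0,0,-0.07,0,0,0,0.35,0,0,-0.11,0,0,0,0.35,0,0,-0.12,0,0,0,0.35,0,0,-0.12,0,0,0,0.35]

```text
t: 9.55
eef_pos: [0.6833, -0.0704, 0.1249]
tool_rot: [0.002, -0.127, 0.992, -0.001]
contact_force: [0.9, 0.6, -1.3]
gripper_width: 0.593
grasp_force: 42.0
```

```bash
python3 -c "
from h import *
plan((*tray(-.037,.044),.12,104.6))
c=read_camera('scene')
print(rollfit(c,(305,130,350,175)))
cv2.imwrite('pics/s3.png',cv2.resize(c['img'][85:310,210:430,::-1],None,fx=2.6,fy=2.6))"
```

```text
now [ 0.6833 -0.0704  0.1249] t 9.55 f [ 0.9  0.6 -1.3] w 0.593
shift [0.0247 0.3666 0.0038] rotvec [-0.16  0.24  0.01]Traceback (most recent call last):
  File "<string>", line 5, in <module>
    print(rollfit(c,(305,130,350,175)))
          ~~~~~~~^^^^^^^^^^^^^^^^^^^^^
  File "h.py", line 17, in rollfit
    k=max(blobs(m,box),key=cv2.contourArea); pts=cv2.convexHull(k)[:,0]
ValueError: max() iterable argument is empty
```

View pics/s3.png

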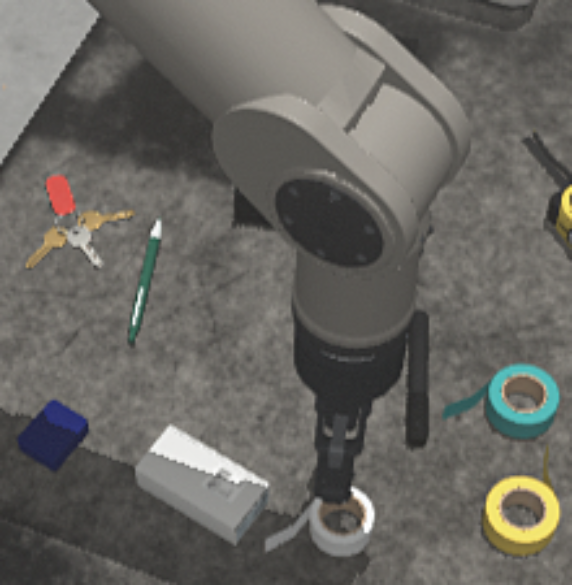

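That picture is from before the grasp: hand over the small roll, nothing disturbed. The 0.593 opening shows the roll is now held.

Request:
arm_command:
  commands: [0.003,0.045,0,-0.1,0.2,0,0.35,0.006,0.09,0,-0.1,0.2,0,0.35,0.009,0.135,0,-0.1,0.2,0,0.35,0.012,0.18,0,-0.1,0.2,0,0.35,0.016,0.225,0,-0.1,0.2,0,0.35,0.019,0.27,0,-0.1,0.2,0,0.35,0.022,0.315,0,-0.1,0.2,0,0.35,0.025,0.345,0,-0.1,0.2,0,0.35]

```text
t: 10.4
eef_pos: [0.5674, 0.2608, 0.1193]
tool_rot: [-0.004, -0.129, 0.992, -0.0]
contact_force: [0.1, -0.1, -0.8]
gripper_width: 0.592
grasp_force: 42.0
```

Request:
arm_command:
  commands: [0,0.015,0,0,0,0,0.35,0,0.02,0,0,0,0,0.35,0,0.02,0,0,0,0,0.35]

```text
t: 10.7
eef_pos: [0.5657, 0.2754, 0.1207]
tool_rot: [-0.002, -0.127, 0.992, -0.001]
contact_force: [-0.6, -0.1, -1.2]
gripper_width: 0.593
grasp_force: 42.0
```

```bash
python3 -c "
from h import *
plan((*tray(-.037,.044),.006,104.6))
cv2.imwrite('pics/w4.png',np.hstack([cv2.resize(read_camera('wrist')['img'][:,:,::-1],(400,300)),cv2.resize(read_camera('side')['img'][180:420,60:380,::-1],(400,300))]))"
```

```text
now [0.5657 0.2754 0.1207] t 10.7 f [-0.6 -0.1 -1.2] w 0.593
shift [-0.0025  0.0024  0.1147] rotvec [-0.07 -0.28 -0.02]
```

View pics/w4.png

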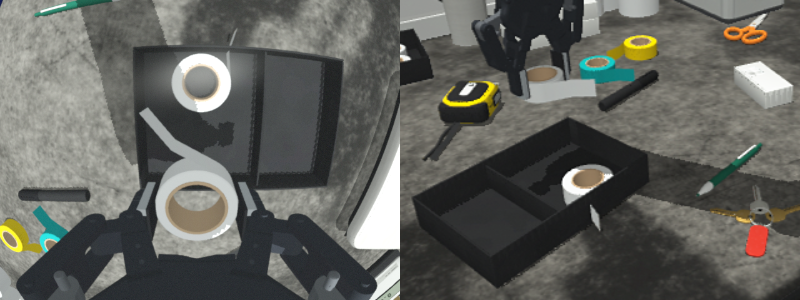

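The large roll lies flat in the bay, and the small one hangs over the free half beside it. I'll lower it.

Request:
arm_command:
  commands: [-0.002,0.001,0.04,0,-0.2,0,0.35,-0.002,0.001,0.075,0,-0.2,0,0.35,-0.002,0.001,0.095,0,-0.2,0,0.35,-0.002,0.001,0.105,0,-0.2,0,0.35,-0.002,0.001,0.11,0,-0.2,0,0.35,-0.002,0.001,0.112,0,-0.2,0,0.35,-0.002,0.001,0.113,0,-0.2,0,0.35,-0.002,0.001,0.113,0,-0.2,0,0.35]

```text
t: 11.6
eef_pos: [0.5677, 0.2782, 0.0096]
tool_rot: [0.001, -0.127, 0.992, 0.0]
contact_force: [-0.6, 0.5, -1.4]
gripper_width: 0.591
grasp_force: 42.0
```

Request:
arm_command:
  commands: [0,0,0.001,0,0,0,0.35,0,0,0.002,0,0,0,0.35,0,0,0.003,0,0,0,0.35,0,0,0.003,0,0,0,0.35]

```text
t: 12.0
eef_pos: [0.5671, 0.2782, 0.0062]
tool_rot: [0.0, -0.127, 0.992, 0.0]
contact_force: [-1.2, -0.1, 4.7]
gripper_width: 0.587
grasp_force: 42.4
```

Request:
arm_command:
  commands: [0,0,-0.001,0,0,0,0.35,0,0,-0.001,0,0,0,0.85,0,0,-0.001,0,0,0,0.85,0,0,-0.001,0,0,0,0.85,0,0,-0.03,0,0,0,0.85,0,0,-0.07,0,0,0,0.85,0,0,-0.11,0,0,0,0.85,0,0,-0.12,0,0,0,1]

```text
t: 12.8
eef_pos: [0.5696, 0.2792, 0.1305]
tool_rot: [0.003, -0.127, 0.992, 0.002]
contact_force: [0.3, 0.5, 1.0]
gripper_width: 0.989
grasp_force: 0.0
```

```bash
python3 -c "
from h import *
plan((.4252,-.084,.125,78.4))"
```

```text
now [0.5696 0.2792 0.1305] t 12.8 f [0.3 0.5 1. ] w 0.989
shift [ 0.2313 -0.3151  0.0031] rotvec [ 0.22  0.38 26.2 ]
```

Request:
arm_command:
  commands: [0.231,-0.315,0,0,0.4,26.2,1,0.231,-0.315,0,0,0.4,26.2,1,0.231,-0.315,0,0,0.4,26.2,1,0.231,-0.315,0,0,0.4,26.2,1,0.231,-0.315,0,0,0.4,26.2,1,0.231,-0.315,0,0,0.4,26.2,1,0.231,-0.315,0,0,0.4,26.2,1,0.231,-0.315,0,0,0.4,26.2,1]

```text
t: 13.6
eef_pos: [0.4212, -0.0875, 0.1255]
tool_rot: [-0.004, 0.102, 0.995, -0.001]
contact_force: [0.6, -0.2, 0.5]
gripper_width: 1.0
grasp_force: 0.0
```

Request:
arm_command:
  commands: [0,0,0,0,0,0,0.9,0,0,0,0,0,0,0.9,0,0,0,0,0,0,0.9]

```text
t: 13.9
eef_pos: [0.4235, -0.0842, 0.1256]
tool_rot: [-0.003, 0.1, 0.995, -0.0]
contact_force: [0.5, 0.2, -0.7]
gripper_width: 0.899
grasp_force: 0.0
```

```bash
python3 -c "
from h import *
plan((.4252,-.084,.003,78.4))
cv2.imwrite('pics/w5.png',read_camera('wrist')['img'][:,:,::-1])"
```

```text
now [ 0.4235 -0.0842  0.1256] t 13.9 f [ 0.5  0.2 -0.7] w 0.899
shift [-0.0025  0.0007  0.1226] rotvec [-0.07 -0.37  0.1 ]
```

View pics/w5.png

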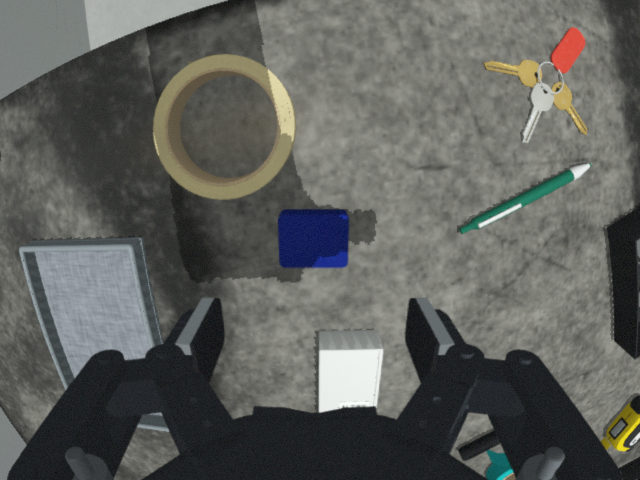

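The box at (313,238) is centred and square to the fingers. The left finger will clear the tape ring (lowest at row 198).

Request:
arm_command:
  commands: [-0.002,0,0.045,0,-0.4,0,0.9,-0.002,0,0.085,0,-0.4,0,0.9,-0.002,0,0.105,0,-0.4,0,0.9,-0.002,0,0.115,0,-0.4,0,0.9,-0.002,0,0.119,0,-0.4,0,0.9,-0.002,0,0.121,0,-0.4,0,0.9,-0.002,0,0.121,0,-0.4,0,0.9]

```text
t: 14.65
eef_pos: [0.4248, -0.0854, 0.0053]
tool_rot: [0.001, 0.101, 0.995, -0.001]
contact_force: [-0.6, 0.3, -0.6]
gripper_width: 0.901
grasp_force: 0.0
```

Request:
arm_command:
  commands: [0,0,0.001,0,0,0,0.4,0,0,0.001,0,0,0,0.4,0,0,0.001,0,0,0,0.4,0,0,0.001,0,0,0,0.35,0,0,0.001,0,0,0,0.35,0,0,0.001,0,0,0,0.35,0,0,0.001,0,0,0,0.35]
  force: 25

```text
t: 15.35
eef_pos: [0.4246, -0.0855, 0.0044]
tool_rot: [0.001, 0.101, 0.995, -0.001]
contact_force: [-1.6, 1.1, 4.9]
gripper_width: 0.583
grasp_force: 25.4
```

Request:
arm_command:
  commands: [0,0,-0.01,0,0,0,0.35,0,0,-0.03,0,0,0,0.35,0,0,-0.07,0,0,0,0.35,0,0,-0.11,0,0,0,0.35,0,0,-0.13,0,0,0,0.35,0,0,-0.13,0,0,0,0.35]

```text
t: 15.95
eef_pos: [0.4261, -0.0855, 0.137]
tool_rot: [0.003, 0.101, 0.995, -0.0]
contact_force: [-0.3, -0.0, -0.1]
gripper_width: 0.581
grasp_force: 26.8
```

```bash
python3 -c "
from h import *
plan((*tray(0,-.066),.14,14.6),(*tray(0,-.066),.008,14.6))"
```

```text
now [ 0.4261 -0.0855  0.137 ] t 15.95 f [-0.3 -0.  -0.1] w 0.581
shift [ 0.0168  0.4668 -0.0029] rotvec [ 0.24  0.33 63.81]
shift [0.    0.    0.132] rotvec [0. 0. 0.]
```

Request:
arm_command:
  commands: [0,0.045,0,0,0,8,0.35,0.002,0.09,0,0,0,16,0.35,0.004,0.135,0,0,0,24,0.35,0.006,0.18,0,0,0,32,0.35,0.008,0.225,0,0,0,40,0.35,0.01,0.27,0,0,0,48,0.35,0.012,0.315,0,0,0,56,0.35,0.014,0.35,0,0,0,63.8,0.35]

```text
t: 16.75
eef_pos: [0.4799, 0.2633, 0.1324]
tool_rot: [0.0, 0.613, 0.79, -0.001]
contact_force: [1.1, -0.4, -0.3]
gripper_width: 0.577
grasp_force: 26.8
```

Request:
arm_command:
  commands: [0,0,0,0,0,0,0.35,0,0,0,0,0,0,0.35]

```text
t: 16.95
eef_pos: [0.4798, 0.2606, 0.1321]
tool_rot: [0.0, 0.61, 0.792, -0.002]
contact_force: [-0.3, -0.7, 0.6]
gripper_width: 0.578
grasp_force: 26.7
```

```bash
python3 -c "
from h import *
plan((*tray(0,-.066),.14,14.6),(*tray(0,-.066),.008,14.6))"
```

```text
now [0.4798 0.2606 0.1321] t 16.95 f [-0.3 -0.7  0.6] w 0.578
shift [ 0.1048  0.0521 -0.0083] rotvec [-0.12  0.16  0.19]
shift [0.    0.    0.132] rotvec [0. 0. 0.]
```

Request:
arm_command:
  commands: [0.035,0.017,-0.005,0,0,0,0.35,0.07,0.035,-0.005,0,0,0,0.35,0.095,0.047,-0.005,0,0,0,0.35,0.105,0.052,-0.005,0,0,0,0.35,0.105,0.052,-0.005,0,0,0,0.35,0.105,0.052,-0.005,0,0,0,0.35,0.105,0.052,-0.005,0,0,0,0.35]

```text
t: 17.65
eef_pos: [0.5047, 0.3723, 0.1379]
tool_rot: [0.001, 0.612, 0.79, -0.001]
contact_force: [0.1, -0.3, -0.1]
gripper_width: 0.575
grasp_force: 26.8
```

```bash
python3 -c "
from h import *
plan((*tray(0,-.066),.008,14.6))
cv2.imwrite('pics/w6.png',np.hstack([cv2.resize(read_camera('wrist')['img'][:,:,::-1],(400,300)),cv2.resize(read_camera('side')['img'][180:420,60:380,::-1],(400,300))]))"
```

```text
now [0.5047 0.3723 0.1379] t 17.65 f [ 0.1 -0.3 -0.1] w 0.575
shift [ 0.0034 -0.0003  0.1299] rotvec [-0.08  0.15 -0.14]
```

View pics/w6.png

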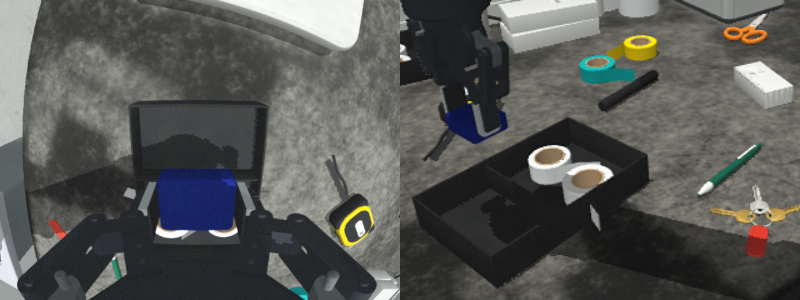

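Both rolls lie flat side by side, and the box is level over the smaller bay. I'll lower it.

Request:
arm_command:
  commands: [0.003,0,0.045,0,0,0,0.35,0.003,0,0.085,0,0,0,0.35,0.003,0,0.105,0,0,0,0.35,0.003,0,0.118,0,0,0,0.35,0.003,0,0.124,0,0,0,0.35,0.003,0,0.128,0,0,0,0.35,0.003,0,0.13,0,0,0,0.35,0.003,0,0.13,0,0,0,0.35]

```text
t: 18.55
eef_pos: [0.5042, 0.3781, 0.0087]
tool_rot: [0.001, 0.611, 0.791, 0.0]
contact_force: [0.4, -0.1, -0.5]
gripper_width: 0.583
grasp_force: 26.7
```

Request:
arm_command:
  commands: [0,0,0.001,0,0,0,0.35,0,0,0.002,0,0,0,0.35,0,0,0.002,0,0,0,0.35,0,0,0.002,0,0,0,0.6,0,0,0.002,0,0,0,0.8,0,0,0.002,0,0,0,0.8,0,0,0.002,0,0,0,0.8]

```text
t: 19.25
eef_pos: [0.5036, 0.3777, 0.0058]
tool_rot: [0.0, 0.611, 0.791, -0.001]
contact_force: [-0.4, 0.7, 0.3]
gripper_width: 0.797
grasp_force: 0.0
```

Request:
arm_command:
  commands: [0,0,-0.03,0,0,0,0.8,0,0,-0.07,0,0,0,0.8,0,0,-0.11,0,0,0,0.8,0,0,-0.13,0,0,0,0.4,0,0,-0.13,0,0,0,0.4]

```text
t: 19.75
eef_pos: [0.5056, 0.3792, 0.1395]
tool_rot: [0.001, 0.612, 0.791, 0.003]
contact_force: [-0.3, -0.2, 0.7]
gripper_width: 0.472
grasp_force: 0.0
```

```bash
python3 -c "
from h import *
plan((.4275,.092,.13,15.5))"
```

```text
now [0.5056 0.3792 0.1395] t 19.75 f [-0.3 -0.2  0.7] w 0.472
shift [-0.2582 -0.148   0.0083] rotvec [ 0.29 -0.09 -0.9 ]
```

Request:
arm_command:
  commands: [-0.258,-0.148,0.008,0.2,0,-0.9,0.4,-0.258,-0.148,0.008,0.2,0,-0.9,0.4,-0.258,-0.148,0.008,0.2,0,-0.9,0.4,-0.258,-0.148,0.008,0.2,0,-0.9,0.4,-0.258,-0.148,0.008,0.2,0,-0.9,0.4,-0.258,-0.148,0.008,0.2,0,-0.9,0.4,-0.258,-0.148,0.008,0.2,0,-0.9,0.4,-0.258,-0.148,0.008,0.2,0,-0.9,0.4]

```text
t: 20.55
eef_pos: [0.4249, 0.09, 0.1279]
tool_rot: [-0.001, 0.606, 0.795, -0.002]
contact_force: [-0.5, 0.9, 0.3]
gripper_width: 0.404
grasp_force: 0.0
```

```bash
python3 -c "
from h import *
plan((.4275,.092,.002,15.5))
cv2.imwrite('pics/w7.png',np.hstack([cv2.resize(read_camera('wrist')['img'][:,:,::-1],(400,300)),cv2.resize(read_camera('side')['img'][180:420,60:380,::-1],(400,300))]))"
```

```text
now [0.4249 0.09   0.1279] t 20.55 f [-0.5  0.9  0.3] w 0.404
shift [0.0014 0.0036 0.1259] rotvec [-0.28  0.08 -0.12]
```

View pics/w7.png

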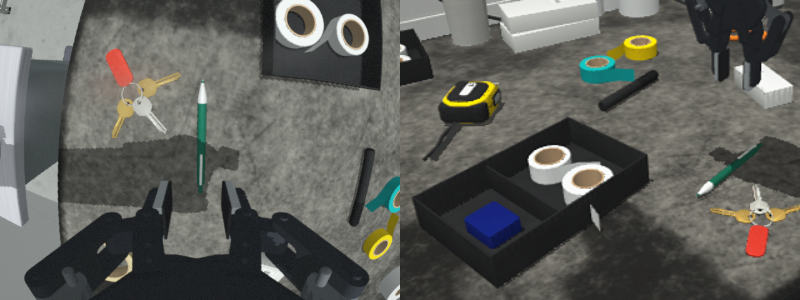

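The clip box sits flat in its bay. The pen at (202,135) is parallel to the pads, and the nearest key ends at (165,132), clear of the left finger.

Request:
arm_command:
  commands: [0.001,0.004,0.045,-0.2,0,0,0.36,0.001,0.004,0.085,-0.2,0,0,0.36,0.001,0.004,0.105,-0.2,0,0,0.36,0.001,0.004,0.116,-0.2,0,0,0.36,0.001,0.004,0.121,-0.2,0,0,0.36,0.001,0.004,0.124,-0.2,0,0,0.36,0.001,0.004,0.124,-0.2,0,0,0.36]

```text
t: 21.35
eef_pos: [0.4293, 0.0931, 0.0048]
tool_rot: [0.001, 0.605, 0.796, -0.0]
contact_force: [0.1, -0.0, 0.0]
gripper_width: 0.359
grasp_force: 0.0
```

```bash
python3 -c "
from h import *
plan((.4275,.092,.003,15.5))"
```

```text
now [0.4293 0.0931 0.0048] t 21.35 f [ 0.1 -0.   0. ] w 0.359
shift [-0.0006 -0.0021  0.0018] rotvec [0.04 0.07 0.04]
```

Request:
arm_command:
  commands: [0,-0.001,0.002,0,0,0,0.2,0,-0.001,0.002,0,0,0,0.1,0,-0.001,0.002,0,0,0,0,0,-0.001,0.002,0,0,0,0,0,-0.001,0.002,0,0,0,0,0,-0.001,0.002,0,0,0,0,0,-0.001,0.002,0,0,0,0]
  force: 20

```text
t: 22.05
eef_pos: [0.4282, 0.0926, 0.0029]
tool_rot: [0.001, 0.605, 0.796, -0.0]
contact_force: [-1.4, -0.3, 7.2]
gripper_width: 0.121
grasp_force: 21.9
```

Request:
arm_command:
  commands: [0,0,-0.01,0,0,0,0,0,0,-0.03,0,0,0,0,0,0,-0.07,0,0,0,0,0,0,-0.11,0,0,0,0,0,0,-0.13,0,0,0,0,0,0,-0.13,0,0,0,0]

```text
t: 22.65
eef_pos: [0.4295, 0.0933, 0.1353]
tool_rot: [0.001, 0.605, 0.796, 0.002]
contact_force: [0.5, 0.0, -0.4]
gripper_width: 0.121
grasp_force: 21.1
```

```bash
python3 -c "
from h import *
plan((*ptray(0,.025),.13,79.7))"
```

```text
now [0.4295 0.0933 0.1353] t 22.65 f [ 0.5  0.  -0.4] w 0.121
shift [-0.3752 -0.0394  0.005 ] rotvec [  0.28   0.15 -64.19]
```

Request:
arm_command:
  commands: [-0.047,-0.005,0,0,0,-8,0,-0.094,-0.01,0,0,0,-16,0,-0.14,-0.015,0,0,0,-24,0,-0.187,-0.02,0,0,0,-32,0,-0.234,-0.025,0,0,0,-40,0,-0.28,-0.03,0,0,0,-48,0,-0.327,-0.035,0,0,0,-56,0,-0.36,-0.038,0,0,0,-64,0]

```text
t: 23.45
eef_pos: [0.4846, -0.2521, 0.1319]
tool_rot: [-0.001, 0.124, 0.992, -0.0]
contact_force: [0.7, 0.0, 0.5]
gripper_width: 0.113
grasp_force: 21.1
```

Request:
arm_command:
  commands: [0,0,0,0,0,0,0,0,0,0,0,0,0,0]

```text
t: 23.65
eef_pos: [0.484, -0.2523, 0.1319]
tool_rot: [-0.001, 0.13, 0.992, -0.001]
contact_force: [-0.0, -0.1, -0.3]
gripper_width: 0.121
grasp_force: 21.1
```

```bash
python3 -c "
from h import *
plan((*ptray(0,.025),.008,79.7))
cv2.imwrite('pics/w8.png',np.hstack([cv2.resize(read_camera('wrist')['img'][:,:,::-1],(400,300)),cv2.resize(read_camera('scene')['img'][200:440,120:440,::-1],(400,300))]))"
```

```text
now [ 0.484  -0.2523  0.1319] t 23.65 f [-0.  -0.1 -0.3] w 0.121
shift [-0.0146 -0.0233  0.1239] rotvec [-0.09 -0.1  -4.6 ]
```

View pics/w8.png

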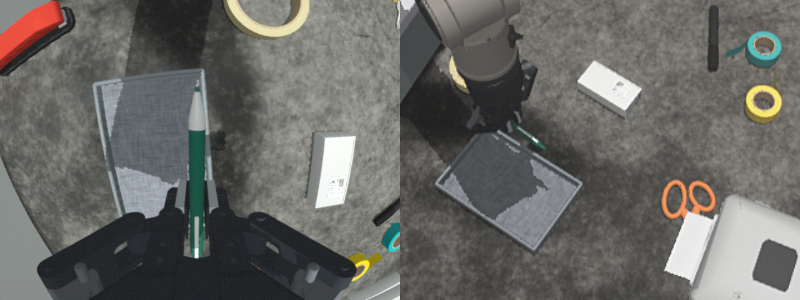

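The pen is held level over the upper part of the grey tray, and the carton is untouched. I'll shift it in over the floor and lower it.

Request:
arm_command:
  commands: [-0.007,-0.012,0,0,0,-4.6,0,-0.014,-0.023,0.01,0,0,-4.6,0,-0.015,-0.023,0.05,0,0,-4.6,0,-0.015,-0.023,0.085,0,0,-4.6,0,-0.015,-0.023,0.105,0,0,-4.6,0,-0.015,-0.023,0.116,0,0,-4.6,0,-0.015,-0.023,0.121,0,0,-4.6,0,-0.015,-0.023,0.121,0,0,-4.6,0]

```text
t: 24.55
eef_pos: [0.4942, -0.277, 0.0118]
tool_rot: [-0.0, 0.087, 0.996, -0.001]
contact_force: [0.3, -0.2, 0.2]
gripper_width: 0.121
grasp_force: 21.1
```

```bash
python3 -c "
from h import *
plan((*ptray(0,.025),.007,79.7))"
```

```text
now [ 0.4942 -0.277   0.0118] t 24.55 f [ 0.3 -0.2  0.2] w 0.121
shift [ 0.0019 -0.0022  0.0048] rotvec [-0.09 -0.01  0.26]
```

Request:
arm_command:
  commands: [0,0,0.002,0,0,0,0,0,0,0.003,0,0,0,0,0,0,0.004,0,0,0,0,0,0,0.005,0,0,0,0,0,0,0.005,0,0,0,0]

```text
t: 25.05
eef_pos: [0.4941, -0.2773, 0.0071]
tool_rot: [0.0, 0.087, 0.996, -0.001]
contact_force: [0.3, 0.3, 0.3]
gripper_width: 0.122
grasp_force: 21.1
```

Request:
arm_command:
  commands: [0,0,0,0,0,0,0.3,0,0,0,0,0,0,0.35,0,0,0,0,0,0,0.35,0,0,-0.01,0,0,0,0.35,0,0,-0.05,0,0,0,0.35,0,0,-0.09,0,0,0,0.4,0,0,-0.12,0,0,0,0.4,0,0,-0.12,0,0,0,0.4]

```text
t: 25.85
eef_pos: [0.4966, -0.2787, 0.1319]
tool_rot: [0.004, 0.088, 0.996, -0.002]
contact_force: [1.0, 0.2, 0.1]
gripper_width: 0.4
grasp_force: 0.0
```

```bash
python3 -c "
from h import *
plan((.6918-.0033,.0856+.0094,.13,19.1))"
```

```text
now [ 0.4966 -0.2787  0.1319] t 25.85 f [1.  0.2 0.1] w 0.4
shift [-0.1236  0.4015  0.0017] rotvec [ 0.1   0.54 60.84]
```

Request:
arm_command:
  commands: [-0.015,0.045,0,0,0,8,0.4,-0.029,0.09,0,0,0,16,0.4,-0.043,0.135,0,0,0,24,0.4,-0.057,0.18,0,0,0,32,0.4,-0.071,0.225,0,0,0,40,0.4,-0.085,0.27,0,0,0,48,0.4,-0.1,0.315,0,0,0,56,0.4,-0.115,0.36,0,0.3,60.8,0.4]

```text
$.commands: bad value
```

Request:
arm_command:
  commands: [0,0,0,0,0,0,0.4,0,0,0,0,0,0,0.4]

```text
t: 26.05
eef_pos: [0.4934, -0.2766, 0.1262]
tool_rot: [-0.001, 0.087, 0.996, -0.001]
contact_force: [1.0, 0.3, -0.1]
gripper_width: 0.4
grasp_force: 0.0
```

```bash
python3 -c "
from h import *
plan((.6918-.0033,.0856+.0094,.13,19.1))"
```

```text
now [ 0.4934 -0.2766  0.1262] t 26.05 f [ 1.   0.3 -0.1] w 0.4
shift [-0.1275  0.3999 -0.0044] rotvec [-1.000e-01 -4.000e-02  6.088e+01]
```

Request:
arm_command:
  commands: [-0.12,0.38,0,0,0,60,0.4,-0.12,0.38,0,0,0,60,0.4,-0.12,0.38,0,0,0,60,0.4,-0.12,0.38,0,0,0,60,0.4,-0.12,0.38,0,0,0,60,0.4,-0.12,0.38,0,0,0,60,0.4,-0.12,0.38,0,0,0,60,0.4,-0.12,0.38,0,0,0,60,0.4]

```text
t: 26.85
eef_pos: [0.678, 0.0787, 0.1243]
tool_rot: [-0.0, 0.575, 0.818, -0.002]
contact_force: [1.2, -0.7, 0.6]
gripper_width: 0.399
grasp_force: 0.0
```

Request:
arm_command:
  commands: [0,0,0,0,0,0,0.4,0,0,0,0,0,0,0.4]

```text
t: 27.05
eef_pos: [0.6776, 0.0778, 0.1242]
tool_rot: [-0.0, 0.572, 0.82, -0.002]
contact_force: [-0.7, -0.8, 0.3]
gripper_width: 0.401
grasp_force: 0.0
```

```bash
python3 -c "
from h import *
plan((.6918-.0033,.0856+.0094,.13,19.1))"
```

```text
now [0.6776 0.0778 0.1242] t 27.05 f [-0.7 -0.8  0.3] w 0.401
shift [ 0.0123  0.0161 -0.0059] rotvec [-0.22  0.09  1.07]
```

Request:
arm_command:
  commands: [0.012,0.016,-0.003,-0.2,0,1,0.5,0.012,0.016,-0.003,-0.2,0,1,0.5,0.012,0.016,-0.003,-0.2,0,1,0.5,0.012,0.016,-0.003,-0.2,0,1,0.5]

```text
t: 27.45
eef_pos: [0.6885, 0.0908, 0.129]
tool_rot: [0.001, 0.582, 0.813, 0.0]
contact_force: [0.2, 0.2, -0.5]
gripper_width: 0.501
grasp_force: 0.0
```

```bash
python3 -c "
from h import *
plan((.6918-.0033,.0856+.0094,.003,19.1))
cv2.imwrite('pics/w9.png',np.hstack([cv2.resize(read_camera('wrist')['img'][:,:,::-1],(400,300)),cv2.resize(read_camera('scene')['img'][200:440,120:440,::-1],(400,300))]))"
```

```text
now [0.6885 0.0908 0.129 ] t 27.45 f [ 0.2  0.2 -0.5] w 0.501
shift [0.0042 0.0011 0.126 ] rotvec [ 0.09  0.11 -0.24]
```

View pics/w9.png

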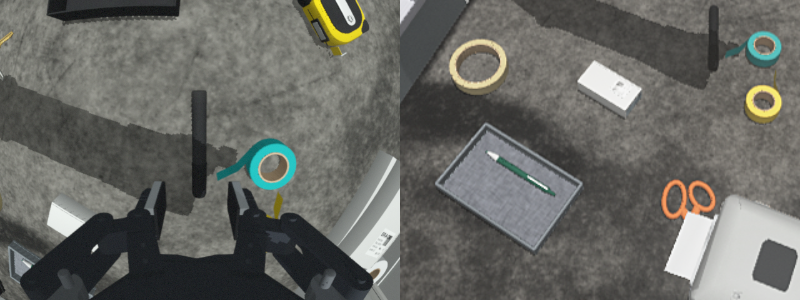

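The pen lies lengthwise in the grey tray. The marker at (199,143) is parallel to the pads, and the teal tail and roll are clear of the right finger.

Request:
arm_command:
  commands: [0.004,0.001,0.045,0,0,0,0.45,0.004,0.001,0.085,0,0,0,0.45,0.004,0.001,0.105,0,0,0,0.45,0.004,0.001,0.116,0,0,0,0.45,0.004,0.001,0.121,0,0,0,0.45,0.004,0.001,0.123,0,0,0,0.45,0.004,0.001,0.123,0,0,0,0.45]

```text
t: 28.25
eef_pos: [0.6904, 0.0969, 0.0076]
tool_rot: [0.002, 0.581, 0.814, 0.001]
contact_force: [0.5, 0.1, 0.3]
gripper_width: 0.448
grasp_force: 0.0
```

```bash
python3 -c "
from h import *
plan((.6918-.0033,.0856+.0094,.004,19.1))"
```

```text
now [0.6904 0.0969 0.0076] t 28.25 f [0.5 0.1 0.3] w 0.448
shift [-0.0012 -0.0024  0.0036] rotvec [ 0.28  0.11 -0.14]
```

Request:
arm_command:
  commands: [0,-0.002,0.003,0,0,0,0.3,0,-0.002,0.003,0,0,0,0.2,0,-0.002,0.003,0,0,0,0.1,0,-0.002,0.003,0,0,0,0.1,0,-0.002,0.003,0,0,0,0.1,0,-0.002,0.003,0,0,0,0.1,0,-0.002,0.003,0,0,0,0.1]

```text
t: 28.95
eef_pos: [0.6878, 0.0964, 0.0039]
tool_rot: [0.002, 0.581, 0.814, 0.001]
contact_force: [-2.4, -0.4, 5.1]
gripper_width: 0.188
grasp_force: 21.4
```

Request:
arm_command:
  commands: [0,0,-0.01,0,0,0,0.1,0,0,-0.03,0,0,0,0.1,0,0,-0.07,0,0,0,0.1,0,0,-0.11,0,0,0,0.1,0,0,-0.13,0,0,0,0.1,0,0,-0.13,0,0,0,0.1]

```text
t: 29.55
eef_pos: [0.6898, 0.0962, 0.139]
tool_rot: [0.004, 0.581, 0.814, 0.004]
contact_force: [0.4, -0.2, -0.3]
gripper_width: 0.191
grasp_force: 20.7
```

```bash
python3 -c "
from h import *
plan((*ptray(0,-.03),.13,79.7))"
```

```text
now [0.6898 0.0962 0.139 ] t 29.55 f [ 0.4 -0.2 -0.3] w 0.191
shift [-0.3384 -0.3359  0.0062] rotvec [  0.48   0.46 -60.75]
```

Request:
arm_command:
  commands: [-0.031,-0.031,0,0,0,-7,0.1,-0.062,-0.062,0,0,0,-14,0.1,-0.093,-0.093,0,0,0,-21,0.1,-0.124,-0.124,0,0,0,-28,0.1,-0.155,-0.155,0,0,0,-35,0.1,-0.186,-0.186,0,0,0,-42,0.1,-0.217,-0.217,0,0,0,-49,0.1,-0.245,-0.245,0,0,0,-56,0.1]

```text
t: 30.35
eef_pos: [0.5333, -0.2169, 0.1331]
tool_rot: [0.001, 0.129, 0.992, -0.0]
contact_force: [0.5, -0.5, -0.5]
gripper_width: 0.191
grasp_force: 20.7
```

Request:
arm_command:
  commands: [0,0,0,0,0,0,0.1,0,0,0,0,0,0,0.1]

```text
t: 30.55
eef_pos: [0.5341, -0.2162, 0.1331]
tool_rot: [0.001, 0.133, 0.991, 0.0]
contact_force: [0.6, -0.1, -0.6]
gripper_width: 0.191
grasp_force: 20.7
```

```bash
python3 -c "
from h import *
plan((*ptray(-.01,-.03),.13,79.7))"
```

```text
now [ 0.5341 -0.2162  0.1331] t 30.55 f [ 0.6 -0.1 -0.6] w 0.191
shift [ 0.0295 -0.1272  0.003 ] rotvec [ 0.02  0.17 -4.96]
```

Request:
arm_command:
  commands: [0.01,-0.04,0,0,0,-3,0.1,0.02,-0.08,0,0,0,-5,0.1,0.027,-0.115,0,0,0.1,-5,0.1,0.03,-0.127,0,0,0.1,-5,0.1,0.03,-0.127,0,0,0.1,-5,0.1,0.03,-0.127,0,0,0.1,-5,0.1]

```text
t: 31.15
eef_pos: [0.4745, -0.3276, 0.1326]
tool_rot: [0.001, 0.086, 0.996, 0.001]
contact_force: [0.7, 0.3, -0.2]
gripper_width: 0.19
grasp_force: 20.7
```

```bash
python3 -c "
from h import *
plan((*ptray(-.01,-.03),.008,79.7))
cv2.imwrite('pics/w10.png',np.hstack([cv2.resize(read_camera('wrist')['img'][:,:,::-1],(400,300)),cv2.resize(read_camera('side')['img'][150:390,300:620,::-1],(400,300))]))"
```

```text
now [ 0.4745 -0.3276  0.1326] t 31.15 f [ 0.7  0.3 -0.2] w 0.19
shift [ 0.0019 -0.004   0.1246] rotvec [0.08 0.08 0.4 ]
```

View pics/w10.png

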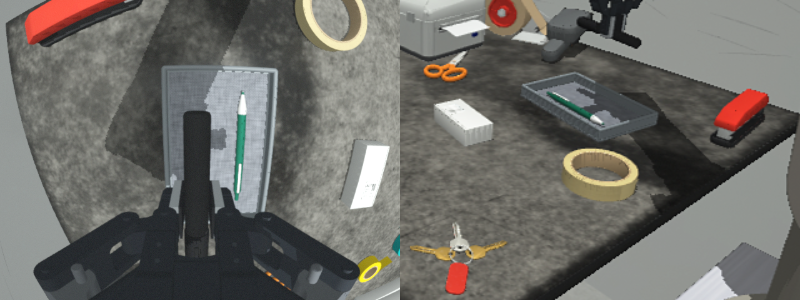

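The marker hangs parallel to the pen over the free half of the grey tray. I'll lower it.

Request:
arm_command:
  commands: [0.002,-0.003,0.04,0,0,0,0.1,0.002,-0.003,0.08,0,0,0,0.1,0.002,-0.003,0.1,0,0,0,0.1,0.002,-0.003,0.112,0,0,0,0.1,0.002,-0.003,0.118,0,0,0,0.1,0.002,-0.003,0.121,0,0,0,0.1,0.002,-0.003,0.121,0,0,0,0.1]

```text
t: 31.95
eef_pos: [0.4715, -0.3325, 0.0124]
tool_rot: [0.001, 0.087, 0.996, -0.0]
contact_force: [0.4, -0.2, 0.1]
gripper_width: 0.192
grasp_force: 20.7
```

Request:
arm_command:
  commands: [0,0,0.002,0,0,0,0.1,0,0,0.003,0,0,0,0.1,0,0,0.004,0,0,0,0.1,0,0,0.004,0,0,0,0.1]

```text
t: 32.35
eef_pos: [0.4708, -0.3325, 0.0079]
tool_rot: [0.001, 0.087, 0.996, 0.0]
contact_force: [0.7, 0.5, -0.4]
gripper_width: 0.192
grasp_force: 20.7
```

Request:
arm_command:
  commands: [0,0,0,0,0,0,0.3,0,0,0,0,0,0,0.38,0,0,0,0,0,0,0.38,0,0,-0.01,0,0,0,0.38,0,0,-0.05,0,0,0,0.38,0,0,-0.1,0,0,0,0.38,0,0,-0.15,0,0,0,0.38,0,0,-0.2,0,0,0,0.38]

```text
t: 33.15
eef_pos: [0.4698, -0.3333, 0.2107]
tool_rot: [0.001, 0.088, 0.996, -0.001]
contact_force: [1.0, -0.4, -0.4]
gripper_width: 0.381
grasp_force: 0.0
```

Request:
arm_command:
  commands: [0.12,0.1,0,0,0,0,0.38,0.12,0.1,0,0,0,0,0.38,0.12,0.1,0,0,0,0,0.38,0.12,0.1,0,0,0,0,0.38,0.12,0.1,0,0,0,0,0.38]

```text
t: 33.65
eef_pos: [0.3691, -0.2127, 0.2085]
tool_rot: [0.002, 0.087, 0.996, 0.0]
contact_force: [0.7, -0.3, 0.9]
gripper_width: 0.379
grasp_force: 0.0
```

```bash
python3 -c "
from h import *
plan((.45,-.2,.2,79.7))
c=read_camera('scene')['img'][:,:,::-1];cv2.imwrite('pics/end.png',np.hstack([cv2.resize(c[80:400,140:440],(400,427)),cv2.resize(read_camera('side')['img'][150:410,60:304,::-1],(400,427))]))"
```

```text
now [ 0.3691 -0.2127  0.2085] t 33.65 f [ 0.7 -0.3  0.9] w 0.379
shift [-0.0774  0.0265  0.0088] rotvec [0.05 0.2  0.3 ]
```

View pics/end.png

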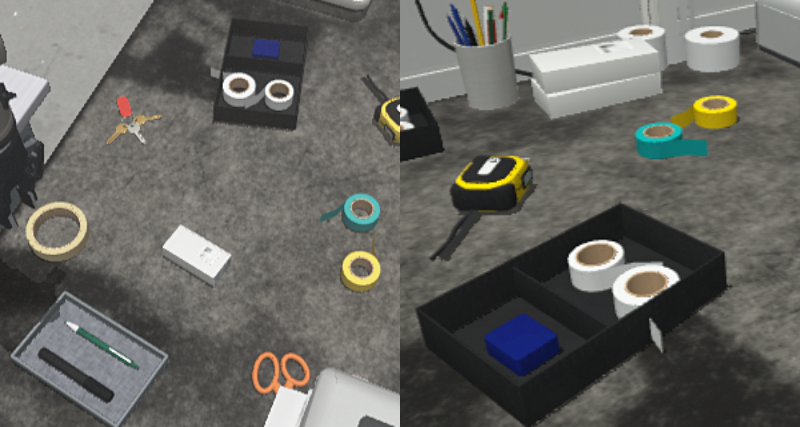

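Both rolls are flat in the larger bay, the box is flat in the smaller one, the pen and marker lie parallel in the grey tray, and the carton hasn't moved.

```bash
python3 -c "
from station import *
print(hand_in())"
```

```text
the job is handed in; nothing more can be done
None
```

I handed the job in at about 34 s, and no verdict came back; in the last camera check both rolls lay flat in the larger bay, the clip box flat in the smaller bay, and the pen and marker parallel in the grey tray, with the carton where it started.

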